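Try a flask cap on the thread gauge and sort it

ROBOT

A 6-joint arm with a two-finger parallel gripper is mounted at the origin on the work surface. World frame = base frame: x ahead of the robot, y to its left, z up, the work surface at z = 0. Lengths are in m, angles in degrees, forces in N, time in s.
With the tool pointing down it reaches from about 0.375 to 0.9 m from the base axis. Payload 3.1 kg.
Tool frame: the origin (TCP) lies midway between the tips of the shut fingers; the grasp point (between the pads) lies 19 mm behind it; x points along the fingers, y is the direction in which the jaws open and shut, and the axes are right-handed (so a half turn about x gives the same grasp; the last joint's range is limited). The gripper opens to 87 mm and grips with 3 to 60 N. Pads are 19 mm wide; open, the fingers measure 117 mm over their backs; the gripper's body (75 mm by 190 mm) begins 51 mm behind the grasp point.
Start: joints at [53.6, 30.224, 82.088, -0, 67.689, -10.227], TCP at [0.276, 0.561, 0.223] pointing down, gripper open.
Joint ranges: [-176.69, 176.69], [-43.24, 126.21], [12.49, 139.97], [-82, 262], [0, 151.66], [-163.58, 163.58]. Speed limits (degrees/s): [159.86, 159.86, 180, 180, 180, 180].

INTERFACE

Orientations are given as a 3x3 rotation matrix whose columns are the frame's x, y, z axes.
In Python, from rig import bot gives the robot as it stands.
- The arm moves only by the tool play_rows, never from a script. Its argument "motion" is a list of rows, each a list of 3 entries, a list of its own where there are three numbers: the shift along the tool's x, y, z in mm, then the turn, a rotation vector about the tool's x, y, z in degrees, then the opening, from 0 (shut) to 1 (fully open). A call has 1 to 8 rows; each row is the pose to reach, as a shift and turn from the pose commanded when the call began, along the tool's axes at that moment; what a row does not reach only later rows make up. A row lasts 1/10 s, in which the tool goes at most 50 mm and 8.59 degrees, less where a joint would pass 70% of its speed; a pose out of reach is approached as far as the arm can. A call with a gripper value outside its range is refused whole. The fingers move at their own pace and stop on an object; the grip force is fixed at half the most. Time passes only in rows, so rows that repeat a pose let the fingers close. It gives the time, the measured TCP pose, the force and the opening at its end, in the units of the state.
- bot.read_state(): the state, without advancing time (a new reading comes with each control period).
- bot.capture(name): name is "scene" or "top" or "wrist"; returns a dict with "img" (400x640x3 uint8, blue, green, red), "mtx" (3x3 intrinsics, pixels), "rvec" (rotation vector, rad) and "tvec" (3), from world to camera coordinates, as OpenCV has them. Camera axes: x right, y down, z forward; pixel columns grow to the right and rows downward; lengths in m; the calibration is good to about 2 mm. A picture is of the moment at which its call begins. There is no depth.
- bot.hand_in(): hands the job in, once; it reports no verdict.
The state is a dict: "time_s": time; "joint_positions": joint angles; "qvel": joint speeds; "tau": joint torques, N m; "position": TCP position; "tcp_rot": TCP orientation; "force": force on the tool from outside, world axes, zero at the start; "moment": the same for the moment, N m; "opening": opening from 0.0 (shut) to 1.0 (fully open).
Only numpy, scipy, OpenCV 4.12 (cv2) and the standard library are available. Lean on these libraries where they do the work, as an engineer would, in place of code of your own. Each camera call takes 0.05 s, during which the arm holds its last target.

TASK

Take the green flask cap that stands on the blue coaster and screw it clockwise by its bar onto the steel thread gauge, gently, as far as it will go without forcing it. Then unscrew it and stand it upright in the white tray if it went fully home, or in the red tray if it stopped short; leave the spare caps and everything else where they are.

Things in the scene. Friction and masses are not known exactly. Their poses are not given: they have to be found in the camera images.
- gauge: Fixed steel thread gauge: an upright dummy flask neck on a grey round foot (120 mm across, 12 mm high). Origin: centre of the foot's underside; z up. Neck 39 mm across, 50 mm over the threads, flat top at 70 mm, its edge tapered over the last 5 mm (to 32 mm across). Smooth thread, friction about 0.15. Over 60 N between cap and gauge is forcing; a few degrees against the lock reach that.
- thread_start (a point): Start of one of the four threads, on its upper face: 65 mm up, 23 mm from the gauge's axis, on the gauge's +x; the others begin at +y, -x, -y; yellow marks on the foot lie below the starts. Right-hand: each falls 9 mm per quarter turn clockwise (from above), for 170 degrees. A cap's lugs rest on the threads, and catch under the next thread once turned past its start.
- neck_top (a point): Centre of the neck's flat top, 70 mm up. A cap set on with lugs 15 degrees anticlockwise of the starts has its underside about 57 mm above the table. Turned clockwise from there, a good cap's ceiling meets the neck top (fully home) after about 85 degrees, underside at 48.3 mm; a faulty one stops sinking after about 45 degrees, at 52.5 mm. Some 20 degrees further the thread locks.
- coaster: Fixed round blue coaster, 96 mm across, 4 mm high; origin at the centre of its underside. The cap to be tried stands on it, near its middle.
- mat: Fixed flat grey mat, 95 x 290 mm, 4 mm high, on which the three spare caps stand; origin at the centre of its underside, long side along its y.
- cap_1: Green flask screw cap, 62 mm across, skirt and top 26 mm high, under a white grip bar 46 mm long (along the cap's x), 12 mm wide (y), 23 mm high: 49 mm in all; 56 to 112 g. Origin: centre of the underside; z up. Four round lugs inside, 3.6 mm thick, at the cap's +x, +y, -x, -y, their middle 2.5 mm above the underside. cap_1 to cap_4 look alike from outside.
- cap_2: Green flask cap, outside, origin and axes as cap_1. Some of the four have a swollen liner inside that stops them 4.2 mm short of home; only the gauge tells which.
- cap_3: Green flask cap, outside, origin and axes as cap_1. Any one of the four stands on the coaster, the other three on the mat.
- cap_4: Green flask cap, outside, origin and axes as cap_1.
- keep_tray: Fixed white open tray for good caps, 130 x 130 mm outside, walls 4 mm thick and 32 mm high, floor 4 mm thick; origin at the centre of its underside.
- scrap_tray: Fixed red open tray for faulty caps, same size and origin as the white one.
- mug: Loose white mug, 80 mm across, 80 mm high; bystander.
- bowl: Loose yellow bowl, 130 mm across, 55 mm high; bystander.
- soap: Loose blue washing-up bottle with a red cap, 60 mm across, 190 mm high; bystander.
- lunch_box: Loose red lunch box with a grey lid, 116 x 156 mm, 62 mm high; bystander.
- spoon: Loose spoon lying on the counter; bystander.
Mind the look-alikes: they are no part of the job. What is shaped like the keep_tray but brown is not meant. Several things look just like the coaster: the one meant starts farthest to the robot's right.

How it is judged:
By the outcome, as a careful person would: the job done as asked, in the order asked, and still so for the second after the job is handed in, with the robot touching nothing.
It also fails if it takes over 51 s, if anything falls off the work surface, if the arm or the gripper's body presses on something with over 40 N, if the wrist force passes 120 N, or if a joint passes its speed limit or range.

## Working session

There is one attempt and no reset: what is moved stays moved. The work goes in short steps, Python scripts to look and compute and a tool call to move; the robot and the scene stay as the last step left them, time stands still between calls to the robot, and variables do not carry over. Pictures are saved under pics/ and viewed, and the job is handed in when it is done.

Besides the shell and the picture viewer there is one more tool, called after ">>>" by a JSON object that holds its "api" and its "payload". play_rows: Moves the arm, as the interface text tells. Its arguments: {"type":"object","properties":{"motion":{"type":"array"}},"required":["motion"]}

```bash
ls; mkdir -p pics
cat > h.py <<'E'
import numpy as np, cv2
from rig import bot
def cap(n,fn=None):
    c=bot.capture(n)
    if fn: cv2.imwrite('pics/'+fn,c['img'])
    R,_=cv2.Rodrigues(np.array(c['rvec'],float)); t=np.array(c['tvec'],float).ravel()
    c['R']=R;c['t']=t;c['C']=-R.T@t
    np.savez('pics/'+(fn or n)+'.npz',img=c['img'],mtx=c['mtx'],R=R,t=t,C=c['C'])
    return c
def load(fn): return dict(np.load('pics/'+fn+'.npz'))
def ray(c,u,v):
    d=c['R'].T@np.linalg.inv(c['mtx'])@np.array([u,v,1.0]); return c['C'],d/np.linalg.norm(d)
def onz(c,u,v,z):
    C,d=ray(c,u,v); return C+d*(z-C[2])/d[2]
def tri(rs):
    A=np.zeros((3,3));b=np.zeros(3)
    for C,d in rs:
        P=np.eye(3)-np.outer(d,d);A+=P;b+=P@C
    X=np.linalg.solve(A,b); return X,[np.linalg.norm((np.eye(3)-np.outer(d,d))@(X-C))*1e3 for C,d in rs]
def proj(c,X):
    p=c['mtx']@(c['R']@np.array(X,float)+c['t']); return p[:2]/p[2]
E
python3 - <<'E'
from h import *
for n in ['scene','top','wrist']:
    c=cap(n,n+'0.png'); print(n,c['C'],c['mtx'][0,0],c['R'][2])
print(bot.read_state())
E
```

```text
pics
scene [1.29385272 0.11469895 0.89338052] 375.5818510989342 [-0.66836279 -0.1288097  -0.7325976 ]
top [ 4.49780210e-01 -1.40652209e-03  1.63038268e+00] 427.8419254817484 [ 0.06166468 -0.00267978 -0.99809333]
wrist [0.21237991 0.592109   0.38274656] 297.5790904797461 [ 0.22930508 -0.1152781  -0.96650408]
{'time_s': 0.15, 'joint_positions': array([ 5.35993973e+01,  3.02666812e+01,  8.21400694e+01, -2.23105194e-04,
        6.76892979e+01, -1.02294815e+01]), 'qvel': array([-0.0327796 , -0.02458088, -0.25514161, -0.00730505, -0.01470673,
        0.13652276]), 'tau': array([ 1.27844040e-03, -4.40430915e+01, -1.76843512e+01,  6.33740681e-02,
        5.51778416e-02, -9.60783973e-05]), 'position': array([0.27531321, 0.56046468, 0.22179393]), 'tcp_rot': array([[-9.91899644e-04,  4.41051405e-01,  8.97481295e-01],
       [-1.35142084e-03,  8.97480325e-01, -4.41052422e-01],
       [-9.99998595e-01, -1.65035467e-03, -2.94164354e-04]]), 'force': array([0.22419833, 0.13621754, 0.11749   ]), 'moment': array([0.0501613 , 0.02031597, 0.03567658]), 'opening': 1.0011307097289073}
```

View pics/scene0.png

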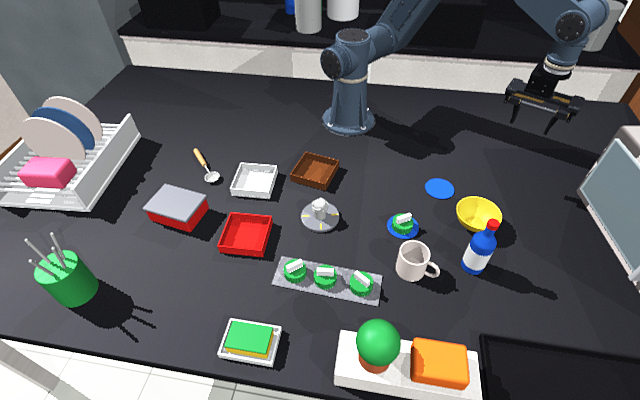

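View pics/top0.png

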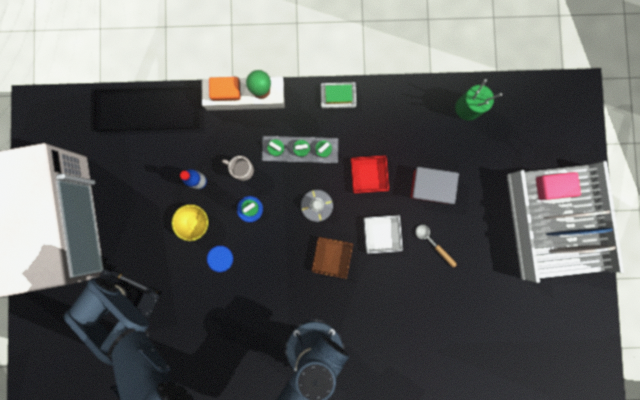

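View pics/wrist0.png

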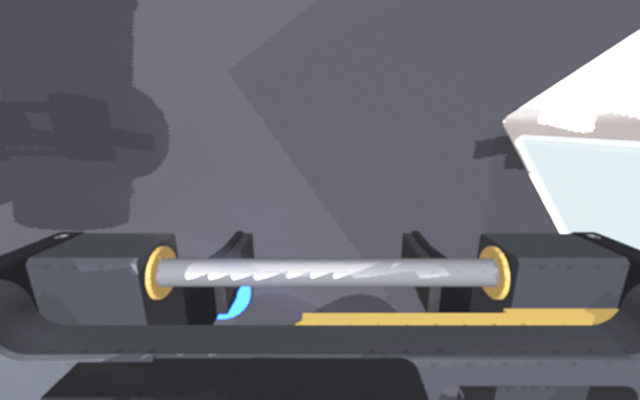

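Run:
```python
from h import *
t=load('top0.png')['img'];s=load('scene0.png')['img']
a=cv2.resize(t[180:280,190:290],None,fx=4,fy=4,interpolation=2); b=cv2.resize(t[180:280,290:390][:, :],None,fx=4,fy=4,interpolation=2)
cv2.imwrite('pics/c1.png',np.hstack([a,b]))
a=cv2.resize(s[180:270,280:480],None,fx=4,fy=4,interpolation=2)
cv2.imwrite('pics/c2.png',a)
c=load('top0.png')
for n,p,z in [('capcoaster',(250,208),.05),('empty',(220,259),.004),('gauge',(317,206),.012),('white',(383,234),.03),('red',(369,175),.03),('brown',(332,258),.03)]: print(n,onz(c,*p,z).round(3))
```

```text
capcoaster [0.532 0.221 0.05 ]
empty [0.345 0.345 0.004]
gauge [ 0.534 -0.027  0.012]
white [ 0.421 -0.27   0.03 ]
red [ 0.644 -0.226  0.03 ]
brown [ 0.338 -0.077  0.03 ]
```

View pics/c1.png

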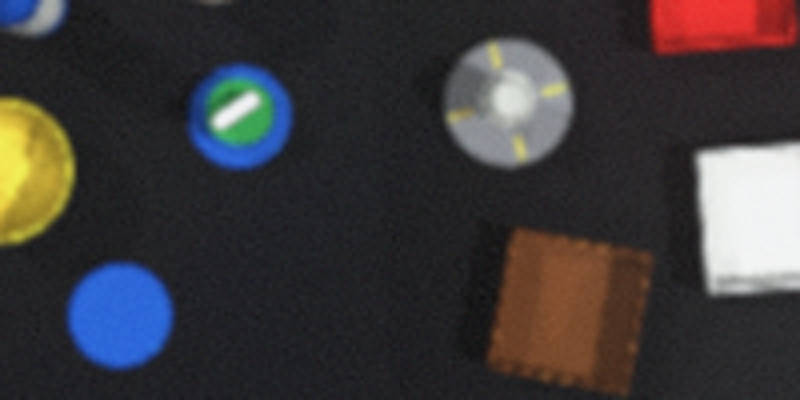

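View pics/c2.png

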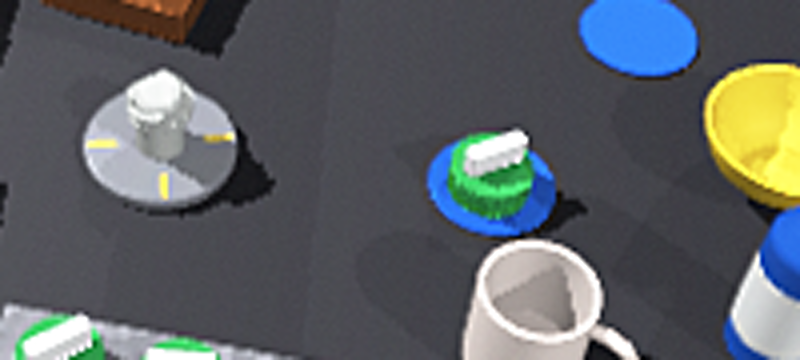

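```bash
cat > m.py <<'E'
from h import *
def blob(c,lo,hi,box,mn=10,up=6):
    u0,v0,u1,v1=box; im=cv2.resize(c['img'][v0:v1,u0:u1],None,fx=up,fy=up,interpolation=cv2.INTER_CUBIC)
    m=cv2.inRange(cv2.cvtColor(im,cv2.COLOR_BGR2HSV),np.array(lo),np.array(hi))
    cs,_=cv2.findContours(m,cv2.RETR_EXTERNAL,cv2.CHAIN_APPROX_NONE)
    out=[]
    for k in cs:
        a=cv2.contourArea(k)/up**2
        if a<mn: continue
        k=(k.reshape(-1,2)+.5)/up-.5+np.array([u0,v0]); out.append((a,k.astype(np.float32)))
    return sorted(out,key=lambda x:-x[0])
E
python3 - <<'E'
from m import *
t=load('top0.png');s=load('scene0.png')
W=([0,0,170],[179,70,255])
r=[]
for c,b in [(t,(236,195,264,222)),(s,(385,205,425,240))]:
    for a,k in blob(c,*W,b): print('bar',a,cv2.minAreaRect(k))
    k=blob(c,*W,b)[0][1]
    r.append(ray(c,*cv2.minAreaRect(k)[0]))
print(tri(r))
# top: bar orientation at z=.053
k=blob(t,*W,(236,195,264,222))[0][1]
P=np.array([onz(t,*p,.053)[:2] for p in k],np.float32); print(cv2.minAreaRect(P*1000))
for a,k in blob(t,[100,100,60],[130,255,255],(225,185,275,232)):
    P=np.array([onz(t,*p,.004)[:2] for p in k],np.float32)*1000; print('coaster',cv2.fitEllipse(P),cv2.minEnclosingCircle(P))
for a,k in blob(t,[35,80,40],[85,255,255],(225,185,275,232)):
    P=np.array([onz(t,*p,.03)[:2] for p in k],np.float32)*1000; print('green',cv2.minEnclosingCircle(P))
for a,k in blob(t,[0,0,75],[179,255,255],(295,184,340,228)):
    P=np.array([onz(t,*p,.012)[:2] for p in k],np.float32)*1000; print('foot',cv2.fitEllipse(P),cv2.minEnclosingCircle(P))
for a,k in blob(t,[20,80,100],[35,255,255],(295,184,340,228),1):
    q=k.mean(0);print('mark',a,q,onz(t,*q,.012)*1000)
for n,lo,hi,b,z in [('white',[0,0,140],[179,60,255],(355,205,410,262),.032),('red',[0,150,100],[8,255,255],(340,145,395,200),.032)]:
  for a,k in blob(t,lo,hi,b,100):
    P=np.array([onz(t,*p,z)[:2] for p in k],np.float32)*1000; print(n,cv2.minAreaRect(P))
E
```

```text
bar 57.111111111111114 ((248.54603576660156, 207.2886962890625), (4.8488287925720215, 13.78752613067627), 55.304840087890625)
bar 115.36111111111111 ((403.388671875, 217.90945434570312), (8.195746421813965, 17.60076332092285), 72.8015365600586)
(array([0.53538143, 0.22767439, 0.04287748]), [np.float64(0.2793912987577852), np.float64(0.27939129875778435)])
((534.8458862304688, 225.91802978515625), (17.990840911865234, 50.67974853515625), 33.194149017333984)
coaster ((531.7660522460938, 229.0731658935547), (103.12702178955078, 105.97189331054688), 66.96014404296875) ((532.0503540039062, 229.83389282226562), 53.41676330566406)
green ((535.4855346679688, 226.06573486328125), 31.199222564697266)
foot ((537.0768432617188, -26.800212860107422), (120.91932678222656, 123.25812530517578), 72.49348449707031) ((537.1603393554688, -25.9791202545166), 62.6165885925293)
mark 5.319444444444445 [304.4713  208.04506] [527.84446935  20.25806443  12.        ]
mark 4.777777777777778 [319.5185  216.33643] [494.76261071 -35.71603539  12.        ]
mark 4.138888888888889 [313.33948 193.6605 ] [581.45392489 -14.96141696  12.        ]
mark 3.3055555555555554 [327.75726 202.11235] [547.70234431 -68.60750056  12.        ]
white ((421.689208984375, -269.69561767578125), (134.7959442138672, 135.6819305419922), 2.253203868865967)
red ((648.595947265625, -228.7147216796875), (138.44088745117188, 138.21856689453125), 2.181689500808716)
```

```bash
cat > mv.py <<'E'
from h import *
from scipy.spatial.transform import Rotation as Ro
def Rdown(j):  # jaw angle deg; x down
    j=np.radians(j); x=np.array([0,0,-1.]);y=np.array([np.cos(j),np.sin(j),0]);return np.stack([x,y,np.cross(x,y)],1)
def plan(p,j):
    s=bot.read_state();R=np.array(s['tcp_rot']);d=R.T@(np.array(p)-s['position'])*1000
    rv=Ro.from_matrix(R.T@Rdown(j)).as_rotvec(degrees=True)
    print('shift',d.round(1),'turn',rv.round(2),'time',round(s['time_s'],2))
def st():
    s=bot.read_state();R=s['tcp_rot'];print('t',round(s['time_s'],2),'p',(s['position']*1000).round(2),'jaw',np.degrees(np.arctan2(R[1,1],R[0,1])).round(2),'tilt',np.degrees(np.arccos(-R[2,0])).round(2),'F',s['force'].round(1),'M',s['moment'].round(2),'op',round(s['opening'],3),'q6',s['joint_positions'][5].round(1))
E
python3 - <<'E'
from mv import *
w=load('wrist0.png');print(proj(w,[.2753,.5605,.2218]),[proj(w,[.2753,.5605,.2218-k]) for k in(.05,.1,.15,.2)])
plan([.535,.226,.2],33.2)
t=load('top0.png');print(onz(t,190,178,.19),onz(t,238,170,.08))
E
```

```text
[326.81626397 249.49788025] [array([327.0570558 , 222.31260018]), array([327.21174125, 204.84868828]), array([327.31950178, 192.68257665]), array([327.39887773, 183.72107058])]
shift [  22.  -185.6  380.6] turn [3.063e+01 1.000e-02 1.000e-01] time 0.15
[0.63258756 0.40211893 0.19      ] [0.67065718 0.25763094 0.08      ]
```

>>> {"api": "play_rows", "payload": {"motion": [[[22,-186,380],[31,0,0],1],[[22,-186,380],[31,0,0],1],[[22,-186,380],[31,0,0],1],[[22,-186,380],[31,0,0],1],[[22,-186,380],[31,0,0],1],[[22,-186,380],[31,0,0],1],[[22,-186,380],[31,0,0],1],[[22,-186,380],[31,0,0],1]]}}

```text
time_s: 0.95
position: [0.521, 0.2432, 0.2016]
tcp_rot: [[-0.0, 0.84, 0.542], [0.0, 0.542, -0.84], [-1.0, -0.0, -0.0]]
force: [0.3, 0.6, -0.9]
opening: 1.004
```

Run:
```python
from mv import *
plan([.535,.226,.18],33.2);st()
```

```text
shift [21.5  2.4 22.1] turn [-0.38 -0.01  0.01] time 0.95
t 0.95 p [521.02 243.24 201.55] jaw 32.82 tilt 0.02 F [ 0.3  0.6 -0.9] M [ 0.04 -0.03  0.02] op 1.004 q6 -18.9
```

>>> {"api": "play_rows", "payload": {"motion": [[[22,0,15],[0,0,0],1],[[22,0,15],[0,0,0],1],[[22,0,15],[0,0,0],1]]}}

```text
time_s: 1.25
position: [0.5275, 0.2323, 0.1792]
tcp_rot: [[-0.003, 0.841, 0.541], [-0.0, 0.541, -0.841], [-1.0, -0.002, -0.001]]
force: [-0.0, -0.0, -0.4]
opening: 0.997
```

Run:
```python
from mv import *
c=cap('wrist','w1.png');st()
```

```text
t 1.3 p [527.6  233.05 179.8 ] jaw 32.85 tilt 0.06 F [-0.1  1.2 -0.1] M [-0.05 -0.01  0.05] op 0.998 q6 -20.1
```

View pics/w1.png

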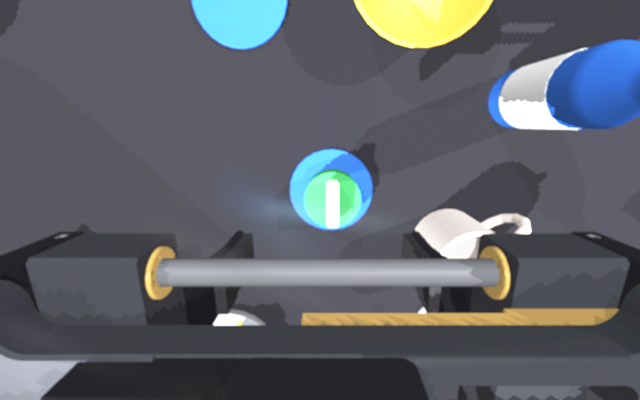

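Run:
```python
from m import *
t=load('top0.png');w=load('w1.png')
W=([0,0,170],[179,70,255])
kt=blob(t,*W,(236,195,264,222))[0][1]
for a,k in blob(w,*W,(300,170,365,232)): print(a,cv2.minAreaRect(k))
k=blob(w,*W,(300,170,365,232))[0][1]
print(tri([ray(t,*cv2.minAreaRect(kt)[0]),ray(w,*cv2.minAreaRect(k)[0])]))
for z in(.045,.053):
    P=np.array([onz(w,*p,z)[:2] for p in k],np.float32)*1000; print(z,cv2.minAreaRect(P))
for a,k in blob(w,[100,100,60],[130,255,255],(270,140,390,240)):
    h=cv2.convexHull(k).reshape(-1,2);P=np.array([onz(w,*p,.004)[:2] for p in h],np.float32)*1000; print('coaster',cv2.minEnclosingCircle(P))
for a,k in blob(w,[40,80,40],[80,255,255],(270,140,390,240)):
    P=np.array([onz(w,*p,.03)[:2] for p in k],np.float32)*1000; print('green',a,cv2.minEnclosingCircle(P),cv2.boundingRect(k.astype(np.float32)))
```

```text
696.9583333333334 ((332.1666564941406, 203.58331298828125), (48.99999237060547, 14.833341598510742), 90.0)
(array([0.53582192, 0.22765056, 0.04186671]), [np.float64(0.39942000704637454), np.float64(0.3994200070463728)])
0.045 ((536.1006469726562, 227.98960876464844), (15.505562782287598, 52.05646514892578), 32.789249420166016)
0.053 ((534.8504638671875, 229.7216796875), (15.085471153259277, 50.64628982543945), 32.79391860961914)
coaster ((532.044677734375, 231.8050537109375), 49.33576965332031)
green 1659.8194444444443 ((534.4887084960938, 230.33876037597656), 30.86020851135254) (305, 169, 55, 56)
```

Run:
```python
from mv import *
plan([.530,-.022,.197],28)
```

```text
shift [ -17.3 -136.3  215.6] turn [ 4.85 -0.04  0.04] time 1.3
```

>>> {"api": "play_rows", "payload": {"motion": [[[-17,-136,216],[5,0,0],1],[[-17,-136,216],[5,0,0],1],[[-17,-136,216],[5,0,0],1],[[-17,-136,216],[5,0,0],1],[[-17,-136,216],[5,0,0],1],[[-17,-136,216],[5,0,0],1],[[-17,-136,216],[5,0,0],1],[[-17,-136,216],[5,0,0],1]]}}

```text
time_s: 2.1
position: [0.5308, -0.0209, 0.1972]
tcp_rot: [[0.0, 0.884, 0.468], [0.001, 0.468, -0.884], [-1.0, 0.0, -0.001]]
force: [-0.8, -0.2, -0.1]
opening: 1.001
```

Run:
```python
from mv import *
c=cap('wrist','w2.png');st()
cv2.imwrite('pics/w2c.png',cv2.resize(c['img'][120:290,230:430],None,fx=3.5,fy=3.5,interpolation=2))
```

```text
t 2.15 p [530.77 -20.63 196.99] jaw 27.97 tilt 0.04 F [ 1.1  0.1 -0.5] M [-0.05  0.02 -0.02] op 0.998 q6 -42.3
```

View pics/w2c.png

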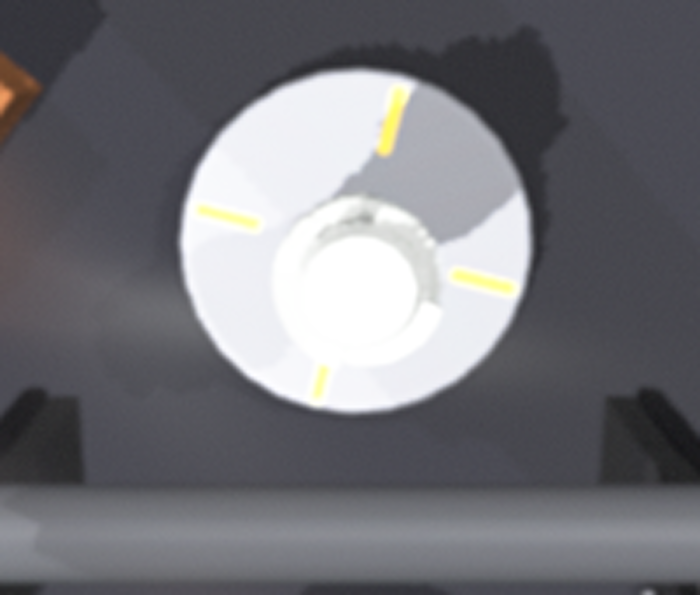

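Run:
```python
from m import *
w=load('w2.png');t=load('top0.png')
for vt in (245,250,253):
  for a,k in blob(w,[0,0,vt],[179,40,255],(305,170,365,232),60)[:2]: 
    P=np.array([onz(w,*p,.07)[:2] for p in k],np.float32)*1000
    print('neck',vt,a,cv2.minEnclosingCircle(k),cv2.minEnclosingCircle(P))
ms=[]
for a,k in blob(w,[20,60,120],[35,255,255],(270,130,390,240),5):
    q=k.mean(0);P=np.array([onz(w,*p,.012)[:2] for p in k],np.float32)*1000
    print('mark',a,q,P.mean(0),cv2.minAreaRect(P)); 
for a,k in blob(w,[0,0,115],[179,255,255],(275,130,390,245),2000):
    h=cv2.convexHull(k).reshape(-1,2);P=np.array([onz(w,*p,.012)[:2] for p in h],np.float32)*1000; print('foot',cv2.minEnclosingCircle(P),cv2.fitEllipse(P))
# top neck
for vt in (150,180,200):
  for a,k in blob(t,[0,0,vt],[179,60,255],(308,197,326,215),5): print('topneck',vt,a,cv2.minEnclosingCircle(k),onz(t,*cv2.minEnclosingCircle(k)[0],.07))
```

```text
neck 245 1786.375 ((326.15087890625, 207.04251098632812), 30.718778610229492) ((534.0076904296875, -30.34087562561035), 31.536487579345703)
neck 245 219.30555555555554 ((315.75, 177.91665649414062), 13.933466911315918) ((511.5267333984375, -8.511293411254883), 13.776335716247559)
neck 250 1589.3333333333333 ((325.55279541015625, 206.89356994628906), 30.289066314697266) ((533.3876342773438, -30.484020233154297), 31.104633331298828)
neck 253 1316.9027777777778 ((327.51507568359375, 205.25198364257812), 28.04596519470215) ((534.2756958007812, -28.355344772338867), 29.001829147338867)
mark 74.91666666666667 [341.46912 154.72174] [528.0786   19.40562] ((527.9366455078125, 19.493183135986328), (5.341279983520508, 22.503803253173828), 13.174765586853027)
mark 44.47222222222222 [367.4977  199.98535] [581.46704  -13.208097] ((581.470703125, -13.180302619934082), (21.15633773803711, 3.5834152698516846), 13.416068077087402)
mark 31.805555555555557 [294.58575 181.42627] [494.1401   -33.918243] ((494.1688537597656, -33.91187286376953), (19.968626022338867, 2.740931510925293), 12.518169403076172)
mark 14.61111111111111 [321.1076  228.58482] [549.11426 -71.47539] ((549.1111450195312, -71.52073669433594), (2.513519763946533, 11.298011779785156), 13.97445011138916)
foot ((537.3072509765625, -24.15902328491211), 60.80280303955078) ((537.43212890625, -23.773937225341797), (120.17837524414062, 120.85897827148438), 138.19509887695312)
topneck 150 208.02777777777777 ((316.5, 205.5), 12.610167503356934) [ 0.53303318 -0.02470025  0.07      ]
topneck 180 93.48611111111111 ((317.14801025390625, 203.90220642089844), 6.526736259460449) [ 0.5388048  -0.02724615  0.07      ]
topneck 200 57.30555555555556 ((317.75, 203.5833282470703), 5.174827575683594) [ 0.53990532 -0.02948042  0.07      ]
```

Run:
```python
from m import *
w=load('w1.png')
cv2.imwrite('pics/w1c.png',cv2.resize(w['img'][140:240,280:385],None,fx=6,fy=6,interpolation=2))
print(w['C'])
w=load('w2.png');print(w['C'],onz(w,332.3,203.7,.07)*1000)
```

```text
[0.49001198 0.29195254 0.34030721]
[0.49805893 0.04164444 0.35825605] [538.23714417 -23.87241553  70.        ]
```

View pics/w1c.png

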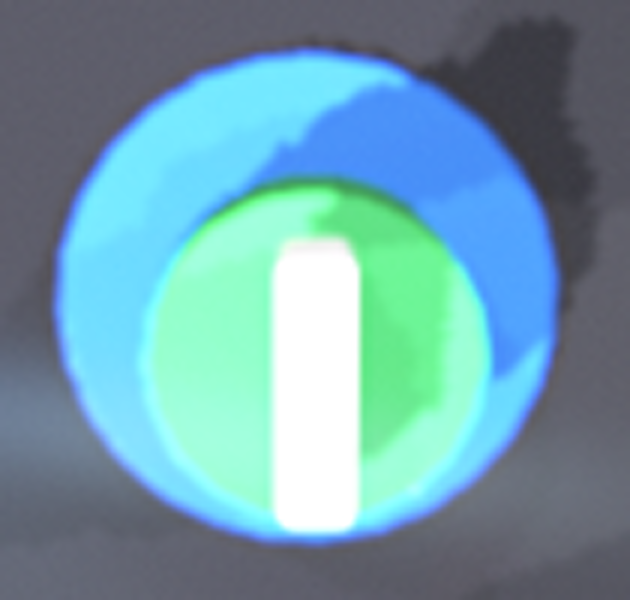

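Run:
```python
from m import *
from scipy.optimize import least_squares
w=load('w1.png');tz=np.array([.541,-.841,0])
def circ(P,r0=None):
    f=lambda x: np.hypot(P[:,0]-x[0],P[:,1]-x[1])-(x[2] if r0 is None else r0)
    s=least_squares(f,[*P.mean(0),30] if r0 is None else P.mean(0),loss='soft_l1',f_scale=.5); return s.x.round(2),np.abs(s.fun).mean().round(2)
k=blob(w,[45,60,40],[80,255,255],(295,160,370,232))[0][1]
h=cv2.convexHull(k).reshape(-1,2)
lo=k[(k[:,1]>196)&((k[:,0]<318)|(k[:,0]>346))]; P=np.array([onz(w,*p,.03)[:2] for p in lo])*1000
print('cap low',circ(P),circ(P,31),len(P))
up=k[(k[:,1]<185)]; P=np.array([onz(w,*p,.004)[:2] for p in up])*1000; print('cap up z4',circ(P,31))
P=np.array([onz(w,*p,.03)[:2] for p in up])*1000; print('cap up z30',circ(P,31))
kb=blob(w,[0,0,170],[179,70,255],(300,170,365,240))[0][1]
vb=kb[:,1].max();ub=kb[np.abs(kb[:,1]-100-110)<60,0];print(vb,kb[:,0].min(),kb[:,0].max())
e=onz(w,(kb[:,0].min()+kb[:,0].max())/2,vb,.053)*1000;print('bar centre',e-23*tz,'with 1mm blur',e-24*tz)
# coaster
k=blob(w,[95,80,60],[130,255,255],(280,140,385,240))[0][1];P=np.array([onz(w,*p,.004)[:2] for p in cv2.convexHull(k).reshape(-1,2)])*1000;print('coaster',circ(P))
# gauge
w=load('w2.png');im=cv2.resize(w['img'][170:235,300:365],None,fx=8,fy=8,interpolation=2)
cv2.imwrite('pics/w2n.png',im)
g=cv2.cvtColor(im,cv2.COLOR_BGR2GRAY);print(cv2.HoughCircles(g,cv2.HOUGH_GRADIENT,1,50,param1=40,param2=20,minRadius=110,maxRadius=160))
```

```text
cap low (array([535.51, 229.24,  28.81]), np.float64(0.21)) (array([533.51, 232.27]), np.float64(1.04)) 317
cap up z4 (array([537.26, 226.41]), np.float64(3.51))
cap up z30 (array([535.16, 228.88]), np.float64(3.4))
228.08333 324.75 339.58334
bar centre [536.13593136 227.78777826  53.        ] with 1mm blur [535.59493136 228.62877826  53.        ]
coaster (array([532.1 , 231.75,  49.35]), np.float64(0.09))
None
```

View pics/w2n.png

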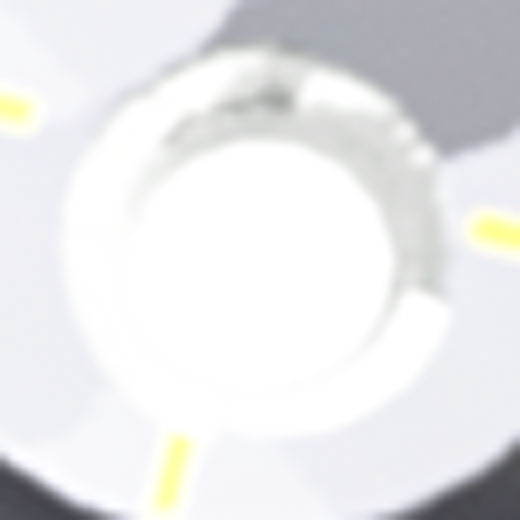

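Run:
```python
from mv import *
plan([.5355,.2275,.10],32.9)
```

```text
shift [  97.1  120.6 -216.9] turn [-4.93 -0.04 -0.01] time 2.15
```

>>> {"api": "play_rows", "payload": {"motion": [[[10,121,-217],[-4.9,0,0],1],[[10,121,-217],[-4.9,0,0],1],[[10,121,-217],[-4.9,0,0],1],[[10,121,-217],[-4.9,0,0],1],[[30,121,-217],[-4.9,0,0],1],[[60,121,-217],[-4.9,0,0],1],[[97,121,-217],[-4.9,0,0],1],[[97,121,-217],[-4.9,0,0],1]]}}

```text
time_s: 2.95
position: [0.5315, 0.2274, 0.0953]
tcp_rot: [[-0.011, 0.839, 0.544], [-0.002, 0.544, -0.839], [-1.0, -0.011, -0.004]]
force: [-1.3, 0.4, 0.1]
opening: 0.999
```

Run:
```python
from mv import *
c=cap('wrist','w3.png');st();plan([.5355,.2275,.033],32.9)
```

```text
t 3.0 p [533.64 227.2   97.73] jaw 32.92 tilt 0.38 F [ 0.2 -0.3 -0.2] M [-0.09 -0.02 -0.  ] op 1.002 q6 -20.9
shift [64.7  2.1  0.9] turn [ 0.02 -0.15  0.35] time 3.0
```

View pics/w3.png

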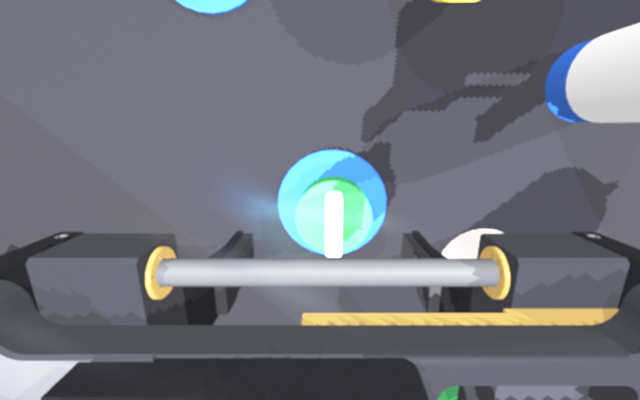

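>>> {"api": "play_rows", "payload": {"motion": [[[20,0,0],[0,0,0],1],[[45,0,0],[0,0,0],1],[[60,0,0],[0,0,0],1],[[66,0,0],[0,0,0],1],[[66,0,0],[0,0,0],1],[[66,0,0],[0,0,0],1]]}}

```text
time_s: 3.6
position: [0.5376, 0.2258, 0.0348]
tcp_rot: [[0.002, 0.841, 0.541], [0.0, 0.541, -0.841], [-1.0, 0.002, 0.001]]
force: [1.3, 0.1, -0.2]
opening: 0.993
```

Run:
```python
from mv import *
st()
```

```text
t 3.6 p [537.64 225.79  34.83] jaw 32.72 tilt 0.1 F [ 1.3  0.1 -0.2] M [-0.01 -0.02 -0.02] op 0.993 q6 -20.9
```

>>> {"api": "play_rows", "payload": {"motion": [[[1,0,0],[0,0,0],0.5],[[1,0,0],[0,0,0],0.3],[[1,0,0],[0,0,0],0],[[1,0,0],[0,0,0],0],[[1,0,0],[0,0,0],0],[[1,0,0],[0,0,0],0]]}}

```text
time_s: 4.2
position: [0.5368, 0.2256, 0.0328]
tcp_rot: [[-0.0, 0.841, 0.541], [-0.0, 0.541, -0.841], [-1.0, -0.0, -0.0]]
force: [0.2, 0.2, -0.1]
opening: 0.537
```

Run:
```python
from mv import *
st()
```

```text
t 4.2 p [536.82 225.58  32.78] jaw 32.72 tilt 0.0 F [ 0.2  0.2 -0.1] M [-0.07 -0.01 -0.06] op 0.537 q6 -20.9
```

>>> {"api": "play_rows", "payload": {"motion": [[[0,0,0],[0,0,0],0],[[0,0,0],[0,0,0],0],[[0,0,0],[0,0,0],0],[[0,0,0],[0,0,0],0],[[0,0,0],[0,0,0],0],[[0,0,0],[0,0,0],0],[[0,0,0],[0,0,0],0]]}}

```text
time_s: 4.9
position: [0.5369, 0.2256, 0.0328]
tcp_rot: [[0.0, 0.841, 0.541], [0.0, 0.541, -0.841], [-1.0, 0.0, 0.0]]
force: [0.2, 0.2, -0.7]
opening: 0.138
```

Run:
```python
from mv import *
st()
```

```text
t 4.9 p [536.93 225.63  32.8 ] jaw 32.72 tilt 0.01 F [ 0.2  0.2 -0.7] M [ 0.01 -0.03  0.02] op 0.138 q6 -20.9
```

>>> {"api": "play_rows", "payload": {"motion": [[[-20,0,0],[0,0,0],0],[[-50,0,0],[0,0,0],0],[[-80,0,0],[0,0,0],0],[[-95,0,0],[0,0,0],0],[[-95,0,0],[0,0,0],0]]}}

```text
time_s: 5.4
position: [0.5385, 0.226, 0.1302]
tcp_rot: [[0.005, 0.841, 0.541], [0.001, 0.541, -0.841], [-1.0, 0.005, 0.002]]
force: [1.0, 0.0, -0.6]
opening: 0.139
```

Run:
```python
from mv import *
st();plan([.5384,-.0269,.127],28.2)
```

```text
t 5.4 p [538.46 226.01 130.18] jaw 32.73 tilt 0.31 F [ 1.   0.  -0.6] M [0.   0.01 0.02] op 0.139 q6 -20.9
shift [   2.9 -136.8  212.7] turn [ 4.53  0.1  -0.29] time 5.4
```

>>> {"api": "play_rows", "payload": {"motion": [[[0,-22,35],[2,0,0],0],[[0,-46,71],[4.5,0,0],0],[[0,-72,112],[4.5,0,0],0],[[0,-98,152],[4.5,0,0],0],[[0,-122,190],[4.5,0,0],0],[[0,-135,211],[4.5,0,0],0],[[0,-135,211],[4.5,0,0],0],[[0,-135,211],[4.5,0,0],0]]}}

```text
time_s: 6.2
position: [0.5364, -0.025, 0.1267]
tcp_rot: [[-0.002, 0.882, 0.471], [0.001, 0.471, -0.882], [-1.0, -0.002, -0.002]]
force: [-0.1, -0.0, -1.0]
opening: 0.137
```

Run:
```python
from mv import *
c=cap('wrist','w4.png');s=cap('scene','s4.png');st()
cv2.imwrite('pics/s4c.png',cv2.resize(s['img'][140:250,260:380],None,fx=5,fy=5,interpolation=2))
plan([.5384,-.0269,.127],28.2)
```

```text
t 6.3 p [536.52 -23.73 127.02] jaw 28.28 tilt 0.12 F [-0.4  0.4 -1.6] M [-0.09 -0.03 -0.02] op 0.136 q6 -42.8
shift [0.  0.2 3.7] turn [ 0.08 -0.1   0.08] time 6.3
```

View pics/w4.png

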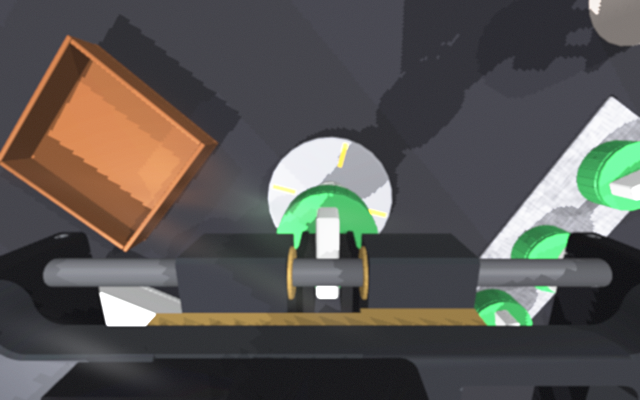

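View pics/s4c.png

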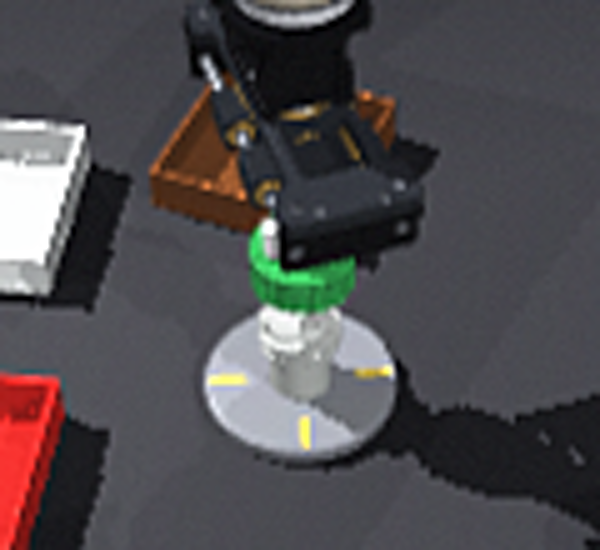

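>>> {"api": "play_rows", "payload": {"motion": [[[0,0,2],[0,0,0],0],[[10,0,2],[0,0,0],0],[[20,0,2],[0,0,0],0],[[26,0,2],[0,0,0],0],[[26,0,2],[0,0,0],0]]}}

```text
time_s: 6.8
position: [0.5372, -0.0261, 0.1003]
tcp_rot: [[-0.003, 0.881, 0.473], [0.001, 0.473, -0.881], [-1.0, -0.002, -0.002]]
force: [-0.4, -0.3, -0.7]
opening: 0.137
```

Run:
```python
from mv import *
s=cap('scene','s5.png');st()
cv2.imwrite('pics/s5c.png',cv2.resize(s['img'][160:240,280:360],None,fx=7,fy=7,interpolation=2))
```

```text
t 6.85 p [537.68 -26.35 100.87] jaw 28.24 tilt 0.11 F [ 1.3 -0.3 -0.6] M [-0.02 -0.02  0.01] op 0.135 q6 -42.9
```

View pics/s5c.png

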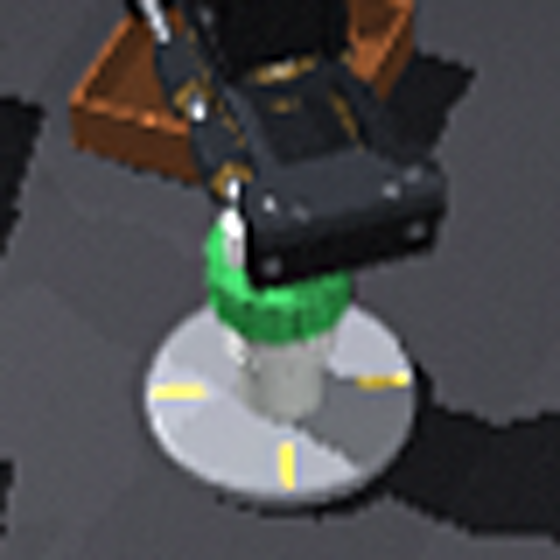

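>>> {"api": "play_rows", "payload": {"motion": [[[3,0,0],[0,0,0],0],[[6,0,0],[0,0,0],0],[[9,0,0],[0,0,0],0],[[9,0,0],[0,0,0],0]]}}

```text
time_s: 7.25
position: [0.538, -0.0267, 0.0924]
tcp_rot: [[-0.001, 0.881, 0.473], [0.0, 0.473, -0.881], [-1.0, -0.001, -0.0]]
force: [-0.7, 0.7, -0.8]
opening: 0.132
```

Run:
```python
from mv import *
st()
```

```text
t 7.25 p [538.01 -26.66  92.45] jaw 28.22 tilt 0.04 F [-0.7  0.7 -0.8] M [-0.07  0.01 -0.  ] op 0.132 q6 -42.9
```

No contact yet (underside ≈ 63.6 mm). Going on in small steps.

>>> {"api": "play_rows", "payload": {"motion": [[[1,0,0],[0,0,0],0],[[2,0,0],[0,0,0],0],[[3,0,0],[0,0,0],0],[[4,0,0],[0,0,0],0],[[4,0,0],[0,0,0],0]]}}

```text
time_s: 7.75
position: [0.5382, -0.0266, 0.0887]
tcp_rot: [[-0.0, 0.881, 0.473], [0.0, 0.473, -0.881], [-1.0, -0.0, -0.0]]
force: [0.6, -0.0, -1.1]
opening: 0.135
```

Run:
```python
from mv import *
st()
```

```text
t 7.75 p [538.19 -26.64  88.66] jaw 28.23 tilt 0.01 F [ 0.6 -0.  -1.1] M [-0.07  0.02  0.01] op 0.135 q6 -42.9
```

>>> {"api": "play_rows", "payload": {"motion": [[[0.7,0,0],[0,0,0],0],[[1.4,0,0],[0,0,0],0],[[2,0,0],[0,0,0],0],[[2,0,0],[0,0,0],0]]}}

```text
time_s: 8.15
position: [0.5382, -0.0266, 0.0867]
tcp_rot: [[-0.0, 0.881, 0.473], [0.0, 0.473, -0.881], [-1.0, -0.0, -0.0]]
force: [-0.0, -0.2, -0.8]
opening: 0.134
```

Run:
```python
from mv import *
st()
```

```text
t 8.15 p [538.22 -26.64  86.71] jaw 28.23 tilt 0.01 F [-0.  -0.2 -0.8] M [-0.05  0.02  0.02] op 0.134 q6 -42.9
```

>>> {"api": "play_rows", "payload": {"motion": [[[0.4,0,0],[0,0,0],0],[[0.8,0,0],[0,0,0],0],[[0.8,0,0],[0,0,0],0]]}}

```text
time_s: 8.45
position: [0.5382, -0.0266, 0.0859]
tcp_rot: [[-0.0, 0.881, 0.473], [0.0, 0.473, -0.881], [-1.0, -0.0, -0.0]]
force: [-0.2, -0.5, -0.7]
opening: 0.137
```

Run:
```python
from mv import *
st()
```

```text
t 8.45 p [538.24 -26.65  85.93] jaw 28.23 tilt 0.01 F [-0.2 -0.5 -0.7] M [-0.03  0.    0.01] op 0.137 q6 -42.9
```

>>> {"api": "play_rows", "payload": {"motion": [[[0.3,0,0],[0,0,0],0],[[0.6,0,0],[0,0,0],0],[[0.6,0,0],[0,0,0],0]]}}

```text
time_s: 8.75
position: [0.5384, -0.0266, 0.0855]
tcp_rot: [[0.0, 0.881, 0.473], [-0.0, 0.473, -0.881], [-1.0, 0.0, 0.0]]
force: [0.5, 0.0, 0.7]
opening: 0.136
```

Run:
```python
from mv import *
st()
```

```text
t 8.75 p [538.38 -26.65  85.53] jaw 28.23 tilt 0.01 F [0.5 0.  0.7] M [-0.04  0.02 -0.02] op 0.136 q6 -42.9
```

>>> {"api": "play_rows", "payload": {"motion": [[[0.3,-0.1,0],[3,0,0],0],[[0.6,-0.2,0],[6,0,0],0],[[0.9,-0.3,0],[9,0,0],0],[[1.2,-0.4,0],[12,0,0],0],[[1.5,-0.5,-0.1],[15,0,0],0],[[1.5,-0.5,-0.1],[15,0,0],0]]}}

```text
time_s: 9.35
position: [0.5381, -0.0268, 0.084]
tcp_rot: [[0.001, 0.973, 0.229], [-0.0, 0.229, -0.973], [-1.0, 0.001, 0.0]]
force: [0.7, 0.4, 0.1]
opening: 0.134
```

Run:
```python
from mv import *
st()
```

```text
t 9.35 p [538.1  -26.8   84.03] jaw 13.22 tilt 0.05 F [0.7 0.4 0.1] M [ 0.02 -0.01 -0.02] op 0.134 q6 -28.0
```

>>> {"api": "play_rows", "payload": {"motion": [[[0.3,-0.1,0],[3,0,0],0],[[0.6,-0.2,0],[6,0,0],0],[[0.9,-0.3,0],[9,0,0],0],[[1.2,-0.4,0],[12,0,0],0],[[1.5,-0.5,-0.1],[15,0,0],0],[[1.8,-0.6,-0.1],[18,0,0],0],[[1.9,-0.6,-0.1],[18,0,0],0]]}}

```text
time_s: 10.05
position: [0.5375, -0.0269, 0.0822]
tcp_rot: [[0.001, 0.997, -0.082], [-0.0, -0.082, -0.997], [-1.0, 0.001, 0.0]]
force: [0.5, 0.2, 1.7]
opening: 0.133
```

Run:
```python
from mv import *
st()
```

```text
t 10.05 p [537.46 -26.87  82.21] jaw -4.72 tilt 0.04 F [0.5 0.2 1.7] M [ 0.02  0.07 -0.02] op 0.133 q6 -10.1
```

>>> {"api": "play_rows", "payload": {"motion": [[[0.3,-0.1,0],[3,0,0],0],[[0.6,-0.2,0],[6,0,0],0],[[0.9,-0.3,0],[9,0,0],0],[[0.9,-0.3,0],[9,0,0],0]]}}

```text
time_s: 10.45
position: [0.5372, -0.0269, 0.0812]
tcp_rot: [[0.001, 0.972, -0.237], [-0.0, -0.237, -0.972], [-1.0, 0.001, -0.0]]
force: [-0.4, 0.6, 2.0]
opening: 0.141
```

Run:
```python
from mv import *
st()
```

```text
t 10.45 p [537.18 -26.85  81.24] jaw -13.69 tilt 0.04 F [-0.4  0.6  2. ] M [-0.01  0.04 -0.06] op 0.141 q6 -1.1
```

>>> {"api": "play_rows", "payload": {"motion": [[[0.2,-0.1,0],[2,0,0],0],[[0.4,-0.2,0],[4,0,0],0],[[0.6,-0.2,0],[6,0,0],0],[[0.6,-0.2,0],[6,0,0],0]]}}

```text
time_s: 10.85
position: [0.5369, -0.0268, 0.0807]
tcp_rot: [[0.001, 0.942, -0.336], [-0.0, -0.336, -0.942], [-1.0, 0.001, -0.0]]
force: [0.6, -0.3, 1.9]
opening: 0.132
```

Run:
```python
from mv import *
st()
```

```text
t 10.85 p [536.93 -26.8   80.65] jaw -19.66 tilt 0.03 F [ 0.6 -0.3  1.9] M [0.03 0.11 0.  ] op 0.132 q6 4.9
```

>>> {"api": "play_rows", "payload": {"motion": [[[0.2,-0.1,0],[2,0,0],0],[[0.4,-0.2,0],[4,0,0],0],[[0.6,-0.2,0],[6,0,0],0],[[0.6,-0.2,0],[6,0,0],0]]}}

```text
time_s: 11.25
position: [0.5367, -0.0267, 0.08]
tcp_rot: [[0.0, 0.901, -0.433], [0.0, -0.433, -0.901], [-1.0, 0.0, -0.0]]
force: [0.3, 0.8, 2.2]
opening: 0.142
```

Run:
```python
from mv import *
st()
```

```text
t 11.25 p [536.7  -26.71  80.02] jaw -25.67 tilt 0.03 F [0.3 0.8 2.2] M [ 0.02  0.08 -0.04] op 0.142 q6 10.9
```

>>> {"api": "play_rows", "payload": {"motion": [[[0.3,-0.1,0],[3,0,0],0],[[0.6,-0.2,0],[6,0,0],0],[[0.9,-0.3,0],[9,0,0],0],[[1.2,-0.4,0],[12,0,0],0],[[1.5,-0.5,-0.1],[15,0,0],0],[[1.5,-0.5,-0.1],[15,0,0],0]]}}

```text
time_s: 11.85
position: [0.5363, -0.0264, 0.0785]
tcp_rot: [[0.0, 0.758, -0.652], [0.0, -0.652, -0.758], [-1.0, 0.0, -0.0]]
force: [-0.4, -0.5, 2.4]
opening: 0.136
```

Run:
```python
from mv import *
st()
```

```text
t 11.85 p [536.31 -26.36  78.5 ] jaw -40.67 tilt 0.03 F [-0.4 -0.5  2.4] M [ 0.05  0.03 -0.06] op 0.136 q6 25.9
```

>>> {"api": "play_rows", "payload": {"motion": [[[0.3,-0.1,0],[3,0,0],0],[[0.6,-0.2,0],[6,0,0],0],[[0.9,-0.3,0],[9,0,0],0],[[0.9,-0.3,0],[9,0,0],0]]}}

```text
time_s: 12.25
position: [0.5361, -0.0261, 0.0776]
tcp_rot: [[0.001, 0.647, -0.762], [0.0, -0.762, -0.647], [-1.0, 0.0, -0.0]]
force: [0.2, 0.3, 2.4]
opening: 0.132
```

Run:
```python
from mv import *
st()
```

```text
t 12.25 p [536.1  -26.13  77.57] jaw -49.66 tilt 0.03 F [0.2 0.3 2.4] M [ 0.08  0.03 -0.04] op 0.132 q6 34.9
```

>>> {"api": "play_rows", "payload": {"motion": [[[0.2,-0.1,0],[2,0,0],0],[[0.4,-0.1,0],[4,0,0],0],[[0.4,-0.1,0],[4,0,0],0]]}}

```text
time_s: 12.55
position: [0.536, -0.0261, 0.0772]
tcp_rot: [[0.0, 0.593, -0.805], [0.0, -0.805, -0.593], [-1.0, 0.0, -0.0]]
force: [0.6, 0.7, 2.4]
opening: 0.135
```

Run:
```python
from mv import *
st()
```

```text
t 12.55 p [535.97 -26.11  77.19] jaw -53.64 tilt 0.02 F [0.6 0.7 2.4] M [ 0.05  0.14 -0.03] op 0.135 q6 38.9
```

>>> {"api": "play_rows", "payload": {"motion": [[[0.2,-0.1,0],[2,0,0],0],[[0.4,-0.1,0],[4,0,0],0],[[0.4,-0.1,0],[4,0,0],0]]}}

```text
time_s: 12.85
position: [0.536, -0.0261, 0.077]
tcp_rot: [[0.001, 0.535, -0.845], [-0.0, -0.845, -0.535], [-1.0, 0.0, -0.0]]
force: [-1.0, 0.4, 5.1]
opening: 0.136
```

Run:
```python
from mv import *
st()
```

```text
t 12.85 p [535.97 -26.08  77.03] jaw -57.64 tilt 0.03 F [-1.   0.4  5.1] M [-0.07  0.23 -0.03] op 0.136 q6 42.9
```

>>> {"api": "play_rows", "payload": {"motion": [[[0.1,-0.1,0],[2,0,0],0],[[0.2,-0.1,0],[4,0,0],0],[[0.2,-0.2,0],[6,0,0],0],[[0.2,-0.2,0],[6,0,0],0]]}}

```text
time_s: 13.25
position: [0.5361, -0.026, 0.077]
tcp_rot: [[0.001, 0.444, -0.896], [-0.0, -0.896, -0.444], [-1.0, 0.001, -0.001]]
force: [0.3, -0.6, 5.6]
opening: 0.135
```

Run:
```python
from mv import *
st()
```

```text
t 13.25 p [536.12 -26.02  77.03] jaw -63.65 tilt 0.07 F [ 0.3 -0.6  5.6] M [-0.05  0.17 -0.03] op 0.135 q6 48.9
```

>>> {"api": "play_rows", "payload": {"motion": [[[-0.6,0.2,0],[-5,0,0],0],[[-1.2,0.3,0],[-10,0,0],0],[[-1.8,0.5,-0.1],[-15,0,0],0],[[-2.3,0.6,-0.1],[-20,0,0],0],[[-2.8,0.8,-0.2],[-25,0,0],0],[[-3.3,0.9,-0.3],[-30,0,0],0],[[-3.8,1.1,-0.3],[-35,0,0],0]]}}

```text
time_s: 13.95
position: [0.5364, -0.0267, 0.0799]
tcp_rot: [[-0.0, 0.879, -0.476], [0.0, -0.476, -0.879], [-1.0, -0.0, -0.0]]
force: [1.5, -0.0, 0.3]
opening: 0.135
```

Run:
```python
from mv import *
st()
```

```text
t 13.95 p [536.36 -26.66  79.94] jaw -28.42 tilt 0.01 F [ 1.5 -0.   0.3] M [-0.05  0.   -0.05] op 0.135 q6 13.6
```

>>> {"api": "play_rows", "payload": {"motion": [[[-0.7,0.2,0],[-5,0,0],0],[[-1.3,0.3,0],[-10,0,0],0],[[-1.8,0.5,-0.1],[-15,0,0],0],[[-2.3,0.6,-0.1],[-20,0,0],0],[[-2.8,0.8,-0.2],[-25,0,0],0],[[-3.3,0.9,-0.3],[-30,0,0],0],[[-3.8,1.1,-0.3],[-35,0,0],0]]}}

```text
time_s: 14.65
position: [0.5373, -0.0269, 0.0836]
tcp_rot: [[-0.001, 0.993, 0.115], [0.0, 0.115, -0.993], [-1.0, -0.001, -0.0]]
force: [0.7, -0.4, -0.1]
opening: 0.132
```

Run:
```python
from mv import *
st()
```

```text
t 14.65 p [537.31 -26.94  83.64] jaw 6.58 tilt 0.03 F [ 0.7 -0.4 -0.1] M [-0.03 -0.03  0.  ] op 0.132 q6 -21.4
```

Now the last 21.6° back to the setting-on angle.

>>> {"api": "play_rows", "payload": {"motion": [[[-0.6,0.2,0],[-5,0,0],0],[[-1.1,0.3,0],[-10,0,0],0],[[-1.6,0.5,-0.1],[-15,0,0],0],[[-2.2,0.7,-0.1],[-21.6,0,0],0],[[-2.4,0.7,-0.1],[-21.6,0,0],0],[[-2.4,0.7,-0.1],[-21.6,0,0],0]]}}

```text
time_s: 15.25
position: [0.5379, -0.0268, 0.0861]
tcp_rot: [[-0.001, 0.885, 0.466], [0.0, 0.466, -0.885], [-1.0, -0.001, -0.001]]
force: [0.3, 0.3, -0.6]
opening: 0.137
```

Run:
```python
from mv import *
st()
```

```text
t 15.25 p [537.88 -26.76  86.11] jaw 27.76 tilt 0.05 F [ 0.3  0.3 -0.6] M [-0.03 -0.02  0.03] op 0.137 q6 -42.5
```

Free, weight only. Lift straight up slowly at first.

>>> {"api": "play_rows", "payload": {"motion": [[[-2,0,0],[-0.4,0,0],0],[[-5,0,0],[-0.4,0,0],0],[[-9,0,0],[-0.4,0,0],0],[[-14,0,0],[-0.4,0,0],0],[[-24,0,0],[-0.4,0,0],0],[[-40,0,0],[-0.4,0,0],0],[[-50,0,0],[-0.4,0,0],0],[[-50,0,0],[-0.4,0,0],0]]}}

```text
time_s: 16.05
position: [0.5395, -0.0271, 0.1384]
tcp_rot: [[0.004, 0.881, 0.473], [-0.001, 0.473, -0.881], [-1.0, 0.003, 0.003]]
force: [0.2, -0.3, -1.0]
opening: 0.134
```

Run:
```python
from mv import *
s=cap('scene','s6.png');st()
cv2.imwrite('pics/s6c.png',cv2.resize(s['img'][130:260,200:400],None,fx=4,fy=4,interpolation=2))
from m import *
t=load('top0.png')
for n,lo,hi,b in [('white',[0,0,140],[179,60,255],(225,155,285,205))]:
  for a,k in blob(load('s6.png'),lo,hi,b,100): print(n,a,cv2.boundingRect(k),onz(load('s6.png'),*cv2.minAreaRect(k)[0],.02))
plan([.4217,-.2697,.14],28)
```

```text
t 16.1 p [538.8  -26.97 137.51] jaw 28.23 tilt 0.13 F [ 0.5  0.4 -1.5] M [-0.09 -0.01 -0.  ] op 0.13 q6 -43.0
white 1313.9166666666667 (229, 161, 48, 38) [ 0.42652808 -0.2737312   0.02      ]
shift [  -2.6 -218.   158.5] turn [ 0.23  0.09 -0.1 ] time 16.1
```

View pics/s6c.png

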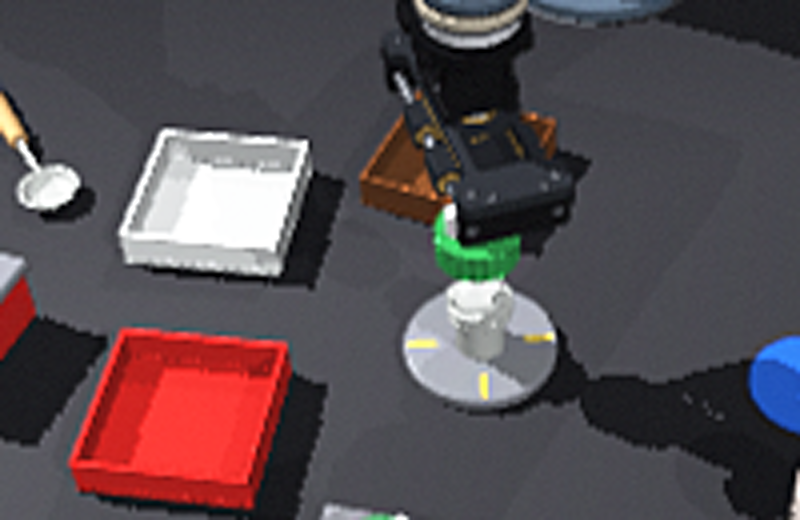

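>>> {"api": "play_rows", "payload": {"motion": [[[0,-27,20],[0,0,0],0],[[0,-60,44],[0,0,0],0],[[0,-95,70],[0,0,0],0],[[0,-130,95],[0,0,0],0],[[0,-165,121],[0,0,0],0],[[0,-198,145],[0,0,0],0],[[0,-218,160],[0,0,0],0],[[0,-218,160],[0,0,0],0]]}}

```text
time_s: 16.9
position: [0.4208, -0.2741, 0.1361]
tcp_rot: [[0.0, 0.883, 0.469], [-0.001, 0.469, -0.883], [-1.0, -0.0, 0.001]]
force: [-0.2, -0.2, -0.4]
opening: 0.136
```

>>> {"api": "play_rows", "payload": {"motion": [[[20,0,0],[0,0,0],0],[[45,0,0],[0,0,0],0],[[60,0,0],[0,0,0],0],[[60,0,0],[0,0,0],0]]}}

```text
time_s: 17.3
position: [0.4206, -0.2686, 0.0744]
tcp_rot: [[-0.004, 0.881, 0.473], [0.004, 0.473, -0.881], [-1.0, -0.001, -0.006]]
force: [-0.5, -0.2, -0.2]
opening: 0.133
```

Run:
```python
from mv import *
s=cap('scene','s7.png');t=cap('top','t7.png');w=cap('wrist','w7.png');st()
cv2.imwrite('pics/s7c.png',np.hstack([cv2.resize(s['img'][110:220,190:300],(400,400),interpolation=2),cv2.resize(t['img'][195:275,343:423],(400,400),interpolation=2)]))
plan([.423,-.2715,.05],28)
```

```text
t 17.45 p [ 422.21 -270.5    76.79] jaw 28.27 tilt 0.01 F [-0.7 -0.6 -0.6] M [-0.03 -0.01 -0.02] op 0.135 q6 -73.7
shift [26.8  0.2  1.2] turn [ 0.27  0.01 -0.01] time 17.45
```

View pics/s7c.png

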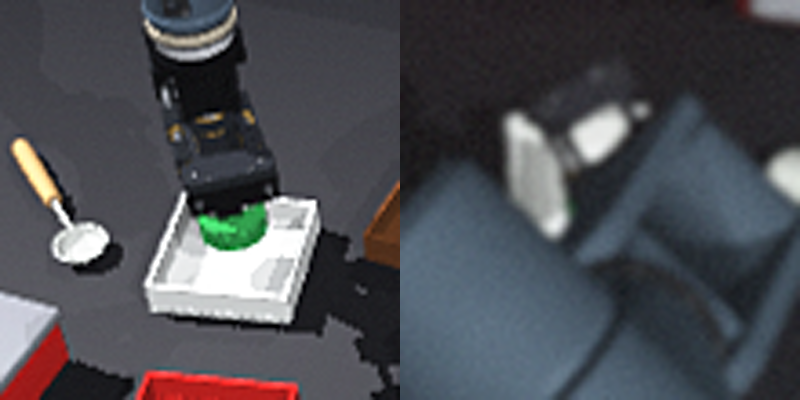

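View pics/w7.png

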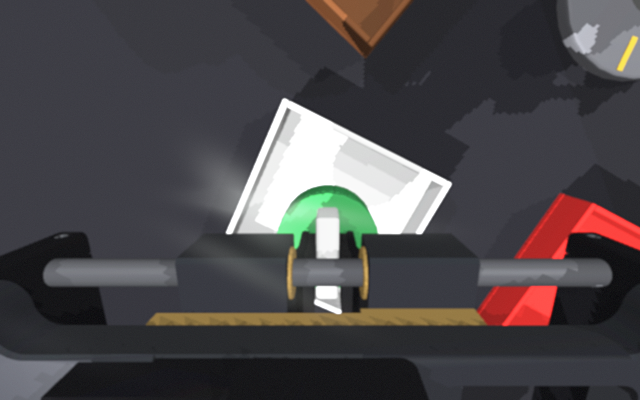

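>>> {"api": "play_rows", "payload": {"motion": [[[15,0,0],[0,0,0],0],[[30,0,0],[0,0,0],0],[[38,0,0],[0,0,0],0],[[41,0,0],[0,0,0],0],[[42,0,0],[0,0,0],0],[[42,0,0],[0,0,0],0],[[42,0,0],[0,0,0],0]]}}

```text
time_s: 18.15
position: [0.4221, -0.2711, 0.035]
tcp_rot: [[0.001, 0.881, 0.473], [-0.001, 0.473, -0.881], [-1.0, 0.0, 0.001]]
force: [-1.1, -1.0, -0.3]
opening: 0.137
```

Run:
```python
from mv import *
st()
```

```text
t 18.15 p [ 422.1  -271.15   35.02] jaw 28.23 tilt 0.06 F [-1.1 -1.  -0.3] M [-0.04  0.03 -0.  ] op 0.137 q6 -73.7
```

>>> {"api": "play_rows", "payload": {"motion": [[[0.6,0,0],[0,0,0],0],[[1.2,0,0],[0,0,0],0],[[1.8,0,0],[0,0,0],0],[[1.8,0,0],[0,0,0],0]]}}

```text
time_s: 18.55
position: [0.4219, -0.271, 0.0327]
tcp_rot: [[0.0, 0.881, 0.473], [-0.0, 0.473, -0.881], [-1.0, 0.0, 0.0]]
force: [-0.1, 0.3, 1.3]
opening: 0.136
```

>>> {"api": "play_rows", "payload": {"motion": [[[0.3,0,0],[0,0,0],0],[[0.5,0,0],[0,0,0],0],[[0.5,0,0],[0,0,0],0]]}}

```text
time_s: 18.85
position: [0.4219, -0.271, 0.0327]
tcp_rot: [[0.0, 0.881, 0.473], [-0.0, 0.473, -0.881], [-1.0, 0.0, 0.0]]
force: [-0.1, 0.9, 5.3]
opening: 0.138
```

Run:
```python
from mv import *
st()
```

```text
t 18.85 p [ 421.86 -270.98   32.72] jaw 28.23 tilt 0.03 F [-0.1  0.9  5.3] M [0.05 0.2  0.01] op 0.138 q6 -73.7
```

Contact at 32.7 mm (underside on the tray floor as expected). Release.

>>> {"api": "play_rows", "payload": {"motion": [[[-0.4,0,0],[0,0,0],0.14],[[-0.4,0,0],[0,0,0],0.25],[[-0.4,0,0],[0,0,0],0.4],[[-0.4,0,0],[0,0,0],0.4],[[-0.4,0,0],[0,0,0],0.4],[[-0.4,0,0],[0,0,0],0.4]]}}

```text
time_s: 19.45
position: [0.4218, -0.2709, 0.0325]
tcp_rot: [[-0.0, 0.881, 0.473], [0.0, 0.473, -0.881], [-1.0, -0.0, -0.0]]
force: [-0.1, -0.7, -0.5]
opening: 0.385
```

Run:
```python
from mv import *
st()
```

```text
t 19.45 p [ 421.78 -270.87   32.51] jaw 28.23 tilt 0.01 F [-0.1 -0.7 -0.5] M [-0.03  0.02 -0.02] op 0.385 q6 -73.7
```

>>> {"api": "play_rows", "payload": {"motion": [[[-8,0,0],[0,0,0],0.4],[[-25,0,0],[0,0,0],0.4],[[-60,0,0],[0,0,0],0.4],[[-100,0,0],[0,0,0],0.4],[[-140,0,0],[0,0,0],0.4],[[-150,0,0],[0,0,0],0.4],[[-150,0,0],[0,0,0],0.4]]}}

```text
time_s: 20.15
position: [0.4226, -0.2717, 0.1848]
tcp_rot: [[0.004, 0.881, 0.473], [-0.004, 0.473, -0.881], [-1.0, 0.001, 0.005]]
force: [-0.2, -0.9, -0.5]
opening: 0.396
```

Run:
```python
from mv import *
w=cap('wrist','w8.png');s=cap('scene','s8.png');st()
```

```text
t 20.25 p [ 421.16 -270.26  181.98] jaw 28.23 tilt 0.08 F [0.1 0.1 0.5] M [-0.05 -0.    0.05] op 0.4 q6 -73.7
```

View pics/w8.png

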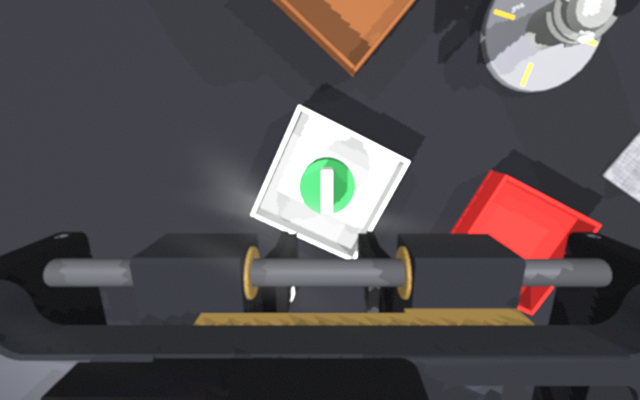

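View pics/s8.png

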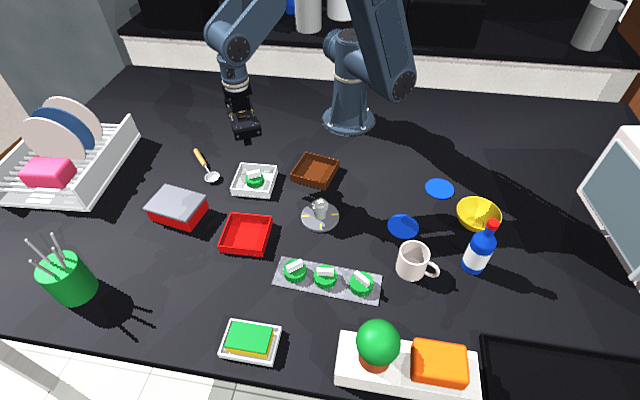

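The wrist view shows the cap upright, bar up, near the middle of the white tray (327,185). In the scene view it is at (254,179), the coaster is empty at (403,226), and the three spare caps and the bystanders have not moved. The gripper is clear.

Run:
```python
from mv import *
a=load('scene0.png')['img'].astype(int);b=load('s8.png')['img'].astype(int)
for n,(u0,v0,u1,v1) in dict(mat=(270,255,385,305),mug=(395,240,440,282),soap=(455,215,500,275),bowl=(455,195,503,235),box=(140,182,212,232),spoon=(190,145,222,185)).items(): print(n,np.abs(a-b)[v0:v1,u0:u1].mean().round(2))
print(bot.hand_in())
```

```text
mat 8.51
mug 11.01
soap 15.97
bowl 23.17
box 4.73
spoon 3.93
the job is handed in; nothing more can be done
None
```

The cap from the blue coaster is good: it screwed fully home on the gauge, and it now stands upright in the white tray. I handed the job in at about 20.3 s of the 51 s allowed.

- **Screwing on:** I set the cap on about 15° anticlockwise of the thread starts and turned it 92° clockwise. It passed the 45° faulty stop with no rise in force. It stopped sinking at about 86°, with the underside at roughly 48.2 mm (48.3 mm expected for a good cap). It did not sink over 6° more. The upward force read at the end of each move never passed about 6 N.
- **Placing:** I unscrewed it and lowered it until it touched the tray floor at the expected height. I then released it and lifted clear. The last wrist and scene views show it upright near the middle of the tray, with the gripper well away.
- **Disagreements:** The wrist and top cameras differed by 2–4 mm in absolute position. They agreed to under 1 mm on the shift from cap to gauge, so I used that shift.
- **Final check:** The spare caps and the other objects look unmoved in the last scene view. The before/after pixel comparison was inconclusive: the mat, mug, soap and bowl areas differed by 8–23 grey levels, against 4–5 for the lunch box and spoon. I take this to be the arm's changed shadows, but I saw those numbers only after handing in and could not follow them up.

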